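# Put the tea scraper back and hold up the tea-tool caddy

## Task

Take the flat wooden tea scraper out of the drying stand and, holding it by its grip, slide its blade down into the narrow slot of the wooden tea-tool caddy until it is fully home, then let it go (don't drop it in). Then take the caddy by its handle bar, lift it about 10 cm clear of the cabinet top and finish holding it there in the gripper, level and still, with the scraper still in its slot. Keep the caddy from tipping, and leave the teapot, cups and canister where they are.

Things in the scene. Friction and masses are not known exactly. Their poses are not given: they have to be found in the camera images.
- caddy: Wooden tea-tool caddy, loose, about 0.41 kg (may vary by a third), standing on the cabinet top (z = 0). Base board 190 mm long (its x) by 90 mm wide (its y), 12 mm thick. On the +x end a 56 x 56 mm block, 62 mm to its top, with one narrow slot; on the -x end an open square pocket of the same outer size (not for the scraper); between them the handle. Nearly balanced about the handle. Origin: centre of the underside; z up.
- caddy_handle: The caddy's handle, fixed to it: an upright bow in the middle of the caddy, with a flat-sided level bar on top, 66 mm long along the caddy's x, 14 mm thick along the caddy's y, 28 mm high, from 100 to 128 mm above the caddy's underside; free space of 42 mm long under the bar between its two posts. Origin and axes are those of caddy.
- caddy_grip (a point): Centre of the caddy's handle bar, 114 mm above the caddy's underside. Axes as caddy (bar runs along x; pinch it across y).
- caddy_slot (a point): Centre of the slot's mouth, on top of the slotted block, at (64, 0, 62) mm from the caddy's origin. The slot is 40 mm long along the caddy's x, 7.5 mm wide along the caddy's y, goes 42 mm straight down (its floor is 20 mm above the caddy's underside) and has a 2 mm chamfer. Axes as caddy.
- scraper: Flat wooden tea scraper, 115 mm long, 50 g, loose, starting upright, blade down, in the stand's slot. Blade: 36 mm wide (its x), 4 mm thick (its y), the lowest 70 mm. Grip above it: 34 mm wide (x), 14 mm thick (y), 45 mm high. The same when turned half round about z. Origin: middle of the blade's lower edge; z runs up to the grip. Home in the caddy, its grip spans 90 to 135 mm above the caddy's underside.
- scraper_grip (a point): Centre of the scraper's grip, 92.5 mm above the blade's lower edge. Axes as scraper; pinch it across y.
- scraper_tip (a point): Middle of the blade's lower edge (the origin of scraper).
- stand: White plastic drying stand, fixed: a 110 x 100 x 4 mm foot and on it a block 75 mm (its x) by 70 mm (its y), 40 mm to its top, with a slot 40 mm long along x, 6.5 mm wide, whose floor is 10 mm above the cabinet top. Origin: centre of the underside.
- teapot: White ceramic teapot with spout and handle, body 112 mm across (190 mm over spout and handle), 105 mm tall, on the tray; to be left where it is. Origin: centre of its underside.
- canister: Closed stainless steel tea canister, 79 mm across, 115 mm tall; to be left where it is. Origin: centre of its underside.
- cup0: small clear glass cup, 52 mm across the rim and 52 mm tall, on the tray; to be left where it is. Origin: centre of its underside.
- cup1: small clear glass cup, 52 mm across the rim and 52 mm tall, on the tray; to be left where it is. Origin: centre of its underside.
- cup2: small clear glass cup, 52 mm across the rim and 52 mm tall, on the cabinet top, between stand and caddy; to be left where it is. Origin: centre of its underside.
- cup3: small clear glass cup, 52 mm across the rim and 52 mm tall, on the cabinet top, between stand and caddy, farther from the robot; to be left where it is. Origin: centre of its underside.
- tray: Green melamine tray, fixed, 220 x 340 mm, 18 mm high, beyond the working area. Origin: centre of the underside.
- candy_box: Red plastic candy box, fixed, 120 x 180 mm, 60 mm high, hinged flap lid half raised, up to about 190 mm high. Origin: centre of the underside.
There are look-alikes about, which are no part of the job. Several things have the shape of the canister; the one meant has the colours described above. There is more than one size of the candy_box; the one meant has the size given above.

How it is judged:
By the outcome, as a careful person would: the job done as asked, in the order asked, and still so for the second after the job is handed in, while the arm keeps its last pose, push and grip.
It also fails if it takes over 61 s, if anything falls off the work surface, if the arm or the gripper's body presses on something with over 40 N, if the wrist force passes 120 N, or if a joint passes its speed limit or range.

## Robot

A 6-joint arm with a two-finger parallel gripper is mounted at the origin on the work surface. World frame = base frame: x ahead of the robot, y to its left, z up, the work surface at z = 0. Lengths are in m, angles in rad, forces in N, time in s.
With the tool pointing down it reaches from about 0.3 to 0.875 m from the base axis. Payload 4.2 kg.
Tool frame: the origin (TCP) lies between the finger pads; the fingertips stand tips_ahead ahead of it and the grasp point (between the pads) is the TCP (tips_ahead is the distance from the TCP to the fingertips, in m); z points along the fingers, y is the direction in which the jaws open and shut (so a half turn about z gives the same grasp; the last joint's range is limited). The gripper opens to 85 mm and grips with 20 to 120 N. Pads are 22 mm wide; open, the fingers measure 114 mm over their backs; the gripper's body (76 mm by 85 mm) begins 54 mm behind the grasp point. The pads swing forward as they close: fully open they stand 13 mm farther back than shut.
Start: joints at [-1.278, 0.32, 1.565, -0, 1.257, -0.02], TCP at [0.177, -0.547, 0.25] pointing down, gripper open.
Joint ranges: [-3.11, 3.11], [-0.84, 2.01], [0.21, 2.61], [-1.34, 4.49], [0.05, 2.63], [-2.56, 2.56]. Speed limits (rad/s): [2.57, 2.57, 3.14, 3.14, 3.14, 3.14].

## Interface

Orientations are given as a unit quaternion [w, x, y, z].
In Python, from plant import * gives the robot as it stands.
- The arm moves only by the tool step_arm, never from a script. Its argument "rows" is a list that holds one entry, the list of rows, each a list of 4 numbers: the shift along the tool's x, y, z in cm, then the turn about the tool's z in rad. In form: [[[dx, dy, dz, yaw], ...]]. A call has 1 to 12 rows; each row shifts and turns the commanded pose from where the row before left it, along the tool's axes as they then stand; what a row does not reach is not made up. A row lasts 1/10 s, in which the tool goes at most 50 mm and 8.59 degrees, less where a joint would pass 70% of its speed; a pose out of reach is approached as far as the arm can. A call with a gripper value outside its range is refused whole. "jaw" is the closure, from 0 (fully open) to 1 (shut), set as the call begins (left out, the last holds). The fingers move at their own pace and stop on an object; "squeeze" is the grip in N (left out, the last holds). Time passes only in rows, so rows that do not move let the fingers close. It gives the time, the measured TCP pose, the force and the opening at its end, in the units of the state.
- sense(): the state, without advancing time (a new reading comes with each control period).
- camera(name): name is "scene" or "top" or "wrist"; returns (picture, depth): 384x512x3 uint8, blue, green, red; 384x512 float32, m along the optical axis (not along the pixel's ray), 0 where there is no reading.
- camera_params(name): a dict with "fx", "fy", "cx", "cy" (pixels), "k1" (the pictures are not rectified: a ray, as slopes to the right and down, at radius r is drawn at 1 + k1 r^2 times it, then the intrinsics apply), "cam_to_world" (4x4, takes a point from camera to world coordinates); the wrist camera has in their place "T_tool_cam" (4x4, takes a point from camera to tool coordinates, whose origin is the TCP and whose axes are the flange's). Camera axes: x right, y up, looking along -z (the intrinsics and any distortion apply to the point x, -y, -z); pixel columns grow to the right and rows downward; lengths in m; the calibration is good to about 2 mm. A picture is of the moment at which its call begins: read the wrist's pose just before it. camera_params takes no time and is no camera call.
- close_job(): hands the job in, once; it reports no verdict.
The state is a dict: "clock": time; "joint_positions": joint angles; "joint_velocities": joint speeds; "joint_efforts": joint torques, N m; "ee_pos": TCP position; "ee_rot": TCP orientation; "wrist_force": force on the tool from outside, world axes, zero at the start; "torque": the same for the moment, N m; "gripper_width": opening from 0.0 (shut) to 1.0 (fully open).
Only numpy, scipy, OpenCV 4.12 (cv2) and the standard library are available. Lean on these libraries where they do the work, as an engineer would, in place of code of your own. Each camera call takes 0.05 s, during which the arm holds its last target.

## Working session

There is one attempt and no reset: what is moved stays moved. The work goes in short steps, Python scripts to look and compute and a tool call to move; the robot and the scene stay as the last step left them, time stands still between calls to the robot, and variables do not carry over. Pictures are saved under pics/ and viewed, and the job is handed in when it is done.

Besides the shell and the picture viewer there is one more tool, called in YAML: its name, and indented under it one key for each argument. step_arm: Moves the arm, as the interface text tells. Its arguments: {"type":"object","properties":{"rows":{"type":"array"},"jaw":{"type":"number"},"squeeze":{"type":"number"}},"required":["rows"]}

```bash
ls; mkdir -p pics; python3 - <<'E'
from plant import *
import cv2,json,numpy as np
s=sense();print(s)
for n in ("scene","top","wrist"):
    p,d=camera(n);cv2.imwrite(f"pics/a_{n}.png",p);np.savez(f"pics/a_{n}.npz",p=p,d=d)
    print(n,camera_params(n))
E
```

```text
pics
{'clock': 0.0, 'joint_positions': array([-1.27799496e+00,  3.20287344e-01,  1.56568505e+00, -1.73297511e-05,
        1.25742706e+00, -1.99728597e-02]), 'joint_velocities': array([ 1.14958183e-03, -3.80729214e-04, -1.67043330e-03, -8.97373496e-05,
       -2.66619452e-05,  9.54106535e-04]), 'joint_efforts': array([ 1.14561102e-03, -4.15517020e+01, -2.34160745e+01,  1.74873171e-04,
        8.39417742e-03,  7.25859138e-06]), 'ee_pos': array([ 0.17680639, -0.54666275,  0.24948253]), 'ee_rot': array([-8.93887136e-04,  9.87795617e-01,  1.55753018e-01, -1.31018756e-04]), 'wrist_force': array([-0.42612959,  0.44999674, -1.19897583]), 'torque': array([-0.03897407,  0.01774754,  0.00281127]), 'gripper_width': 1.0031174166430739}
scene {'fx': 439.3344018605041, 'fy': 439.3344018605041, 'cx': 259.228221689694, 'cy': 206.09143079308407, 'k1': -0.01717276717684443, 'cam_to_world': array([[ 0.41752483, -0.56387008,  0.71254723,  1.38048606],
       [ 0.9083686 ,  0.23896458, -0.34316528, -0.39871852],
       [ 0.02322708,  0.79053555,  0.61197553,  0.78741987],
       [ 0.        ,  0.        ,
[... 219 characters left out ...]
239673,  0.45119374],
       [-0.99955231, -0.01432612,  0.02626671, -0.00700827],
       [ 0.02301478,  0.19281276,  0.98096563,  0.99676541],
       [ 0.        ,  0.        ,  0.        ,  1.        ]])}
wrist {'fx': 270.4992515092803, 'fy': 270.4992515092803, 'cx': 260.37575881535673, 'cy': 191.74066247035685, 'k1': -0.060503108945239734, 'T_tool_cam': array([[ 2.32126158e-04,  9.50460862e-01,  3.10844168e-01,
         7.97555617e-02],
       [ 9.99999973e-01, -2.23962161e-04, -6.19567138e-05,
        -4.81559247e-04],
       [ 1.07299000e-05,  3.10844174e-01, -9.50460888e-01,
        -1.22967750e-01],
       [ 0.00000000e+00,  0.00000000e+00,  0.00000000e+00,
         1.00000000e+00]])}
```

View pics/a_scene.png

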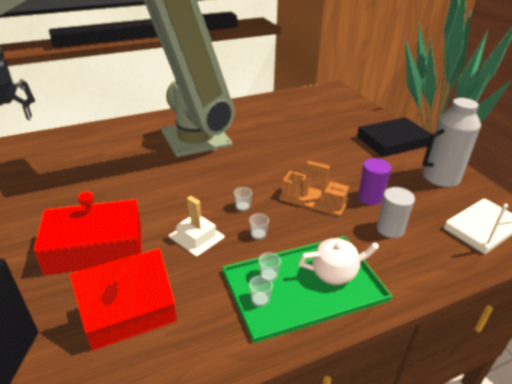

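View pics/a_top.png

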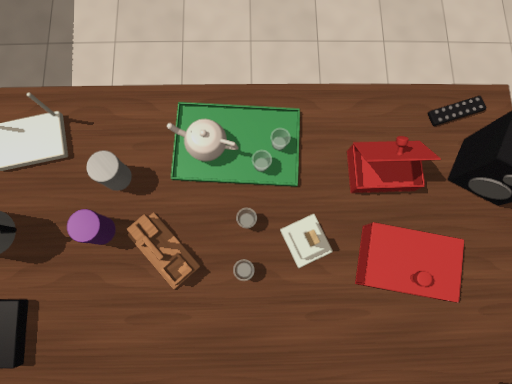

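View pics/a_wrist.png

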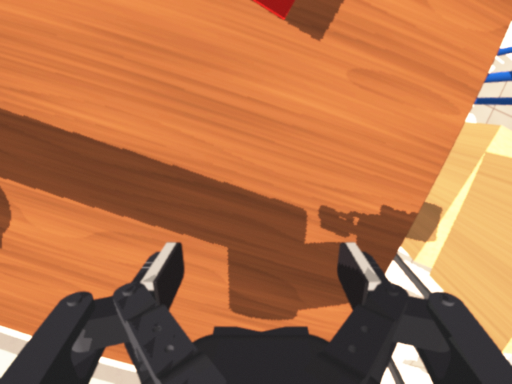

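```bash
cat > h.py <<'E'
import numpy as np,cv2
from scipy.spatial.transform import Rotation as R
def q2m(q): return R.from_quat([q[1],q[2],q[3],q[0]]).as_matrix()
def pose(s):
    T=np.eye(4);T[:3,:3]=q2m(s['ee_rot']);T[:3,3]=s['ee_pos'];return T
def ray(par,uv,T=None):
    C=par['cam_to_world'] if 'cam_to_world' in par else T@par['T_tool_cam']
    K=np.array([[par['fx'],0,par['cx']],[0,par['fy'],par['cy']],[0,0,1.]])
    n=cv2.undistortPoints(np.array(uv,float).reshape(-1,1,2),K,np.array([par['k1'],0,0,0,0.])).reshape(-1,2)
    d=np.c_[n[:,0],-n[:,1],-np.ones(len(n))]@C[:3,:3].T
    return C[:3,3],d
def onz(par,uv,z,T=None):
    o,d=ray(par,uv,T);t=(z-o[2])/d[:,2];return o+t[:,None]*d
def proj(par,P,T=None):
    C=par['cam_to_world'] if 'cam_to_world' in par else T@par['T_tool_cam']
    p=(np.asarray(P,float).reshape(-1,3)-C[:3,3])@C[:3,:3]
    a=p[:,0]/-p[:,2];b=-p[:,1]/-p[:,2];r2=a*a+b*b;f=1+par['k1']*r2
    return np.c_[par['fx']*a*f+par['cx'],par['fy']*b*f+par['cy']]
def pts(par,d,T=None):
    v,u=np.mgrid[:d.shape[0],:d.shape[1]]
    o,r=ray(par,np.c_[u.ravel(),v.ravel()],T)
    P=o+r*d.reshape(-1,1)
    P[d.ravel()==0]=np.nan
    return P.reshape(*d.shape,3)
E
python3 - <<'E'
from plant import *
from h import *
a=np.load('pics/a_top.npz');p=a['p'];d=a['d']
c=p[190:310,110:350];cv2.imwrite('pics/c1.png',cv2.resize(c[:,0:110],None,fx=5,fy=5,interpolation=cv2.INTER_CUBIC))
cv2.imwrite('pics/c2.png',cv2.resize(p[205:275,270:340],None,fx=7,fy=7,interpolation=cv2.INTER_CUBIC))
P=pts(camera_params('top'),d)
for (u,v) in [(306,240),(312,238),(315,234),(147,228),(178,268),(163,250),(247,218),(244,270),(300,220),(90,225),(110,170)]: print(u,v,P[v,u].round(3))
E
```

```text
306 240 [ 0.517 -0.162  0.044]
312 238 [ 0.516 -0.163  0.125]
315 234 [ 0.525 -0.17   0.125]
147 228 [0.552 0.235 0.063]
178 268 [0.454 0.164 0.019]
163 250 [0.5   0.205 0.013]
247 218 [ 0.582 -0.014  0.   ]
244 270 [ 0.446 -0.004  0.006]
300 220 [ 0.573 -0.155  0.004]
90 225 [0.555 0.354 0.119]
110 170 [0.688 0.316 0.115]
```

View pics/c1.png

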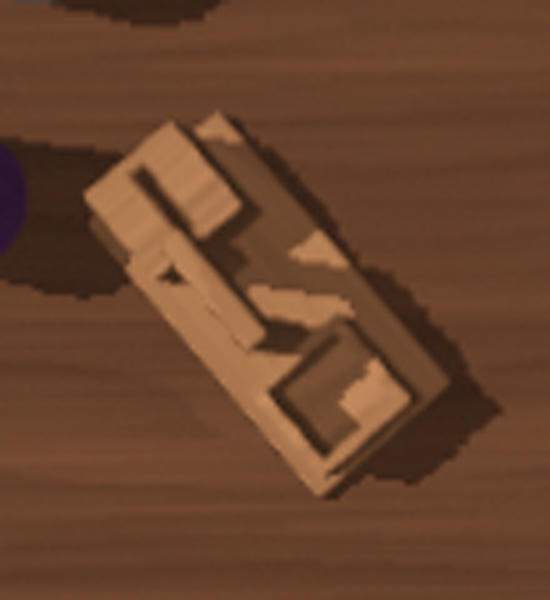

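View pics/c2.png

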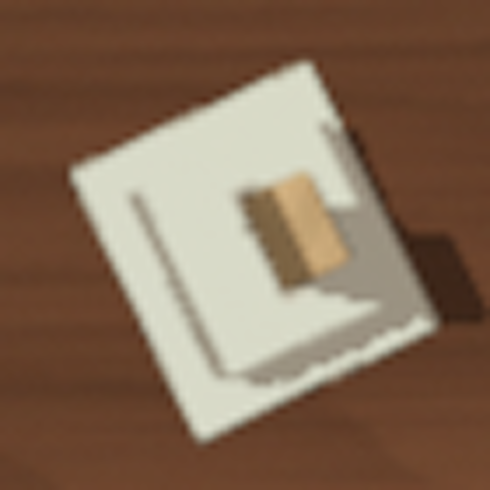

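```bash
python3 - <<'E'
from plant import *
from h import *
for n in('top','scene'):
    a=np.load(f'pics/a_{n}.npz');d=a['d'];par=camera_params(n)
    P=pts(par,d).reshape(-1,3)
    def box(name,c,r,z0,z1):
        m=(np.hypot(P[:,0]-c[0],P[:,1]-c[1])<r)&(P[:,2]>z0)&(P[:,2]<z1)
        q=P[m]
        if len(q)<5: print(name,len(q));return
        rc=cv2.minAreaRect((q[:,:2]*1000).astype(np.float32))
        bp=cv2.boxPoints(rc)
        print(n,name,len(q),'c',np.round(rc[0],1),'size',np.round(rc[1],1),'ang',round(rc[2],1),'z',np.median(q[:,2]).round(4))
    box('scrTop',(.52,-.165),.04,.118,.135)
    box('standTop',(.52,-.165),.07,.034,.046)
    box('foot',(.52,-.165),.09,.002,.010)
    box('bar',(.5,.2),.12,.12,.136)
    box('tops',(.5,.2),.13,.056,.068)
    box('slotblk',(.55,.235),.05,.056,.068)
    box('pocket',(.454,.164),.05,.056,.068)
    box('cup2',(.446,-.004),.05,.044,.06)
    box('cup3',(.58,-.014),.05,.044,.06)
E
```

```text
top scrTop 94 c [ 520.6 -166.1] size [33.9 13.9] ang 24.9 z 0.1258
top standTop 645 c [ 520.6 -166.3] size [74.1 69.6] ang 24.1 z 0.0409
top foot 1276 c [ 520.6 -165.3] size [178.2 176. ] ang 62.8 z 0.0039
top bar 189 c [500.9 204.3] size [65.9 14.3] ang 41.0 z 0.1286
top tops 708 c [501.3 205. ] size [185.1  57.2] ang 41.0 z 0.0629
top slotblk 459 c [544.1 242.1] size [71.7 57.1] ang 40.9 z 0.0631
top pocket 249 c [457.3 166.8] size [68.6 57.2] ang 41.0 z 0.0626
top cup2 97 c [448.5  -3.9] size [49.4 48.6] ang 88.9 z 0.0523
top cup3 87 c [577.4 -12. ] size [48.7 48.6] ang 42.9 z 0.0527
scene scrTop 61 c [ 521.6 -167.6] size [33.9 15.2] ang 24.2 z 0.123
scene standTop 452 c [ 520.2 -167.7] size [78.8 73.7] ang 22.6 z 0.0386
scene foot 343 c [ 531.5 -167.7] size [156.2 151.6] ang 64.6 z 0.0037
scene bar 98 c [501.9 203. ] size [64.7 20.8] ang 40.1 z 0.1257
scene tops 407 c [501.4 204.2] size [184.3  62.4] ang 40.7 z 0.0604
scene slotblk 265 c [543.8 241.1] size [71.9 62.4] ang 40.1 z 0.0605
scene pocket 142 c [458.6 167.3] size [72.  59.5] ang 39.7 z 0.0602
scene cup2 88 c [447.8  -3.6] size [48.5 52.2] ang 66.3 z 0.0489
scene cup3 107 c [575.5 -10.4] size [47.6 54.1] ang 66.3 z 0.0487
```

```bash
python3 - <<'E'
import plant
from plant import *
from h import *
print([x for x in dir(plant) if not x.startswith('_')], globals().get('tips_ahead'))
T=pose(sense());print(T.round(3))
P=pts(camera_params('top'),np.load('pics/a_top.npz')['d']).reshape(-1,3);P=P[~np.isnan(P[:,0])]
for x in np.arange(.2,.8,.06): print(round(x,2),[ (lambda m:round(P[m,2].max(),2) if m.any() else None)((abs(P[:,0]-x)<.03)&(abs(P[:,1]-y)<.03)) for y in np.arange(-.6,.4,.06)])
# yaw needed
s=np.radians(24.5)
ty=np.degrees(np.arctan2(T[1,1],T[0,1]));print('tool y dir deg',ty)
g=np.array([.5208,-.1665,.1035])
D=g-T[:3,3]; print('tool shift cm',(T[:3,:3].T@D*100).round(2))
E
```

```text
['Unreachable', 'camera', 'camera_params', 'close_job', 'sense', 'tips_ahead'] 0.019
[[ 0.951  0.308 -0.     0.177]
 [ 0.308 -0.951  0.001 -0.547]
 [ 0.    -0.001 -1.     0.25 ]
 [ 0.     0.     0.     1.   ]]
0.2 [np.float64(0.01), np.float64(0.01), np.float64(0.01), np.float64(0.01), np.float64(0.01), np.float64(0.01), np.float64(0.01), np.float64(0.01), np.float64(0.01), np.float64(0.01), np.float64(0.01), np.float64(0.01), np.float64(0.01), np.float64(0.01), np.float64(0.01), np.float64(0.01), np.float64(0.01)]
0.26 [np.float64(0.01), np.float64(0.01), np.float64(0.0), np.float64(0.01), np.float64(0.01), np.float64(0.01), np.float64(0.01), np.float64(0.01), np.float64(0.01), np.float64(0.01), np.float64(0.01), np.float64(0.01), np.float64(0.01), np.float64(0.01), np.float64(0.01), np.float64(0.01), np.float64(0.01)]
0.32 [np.float64(0.01), np.float64(0.01), np.float64(0.01), np.float64(0.01), np.float64(0.01), np.float64(0.01), np.float64(0.01), np.float64(0.01), np.float64(0.01), np.float64(0.01), np.float64(0.01), np.float64(0.01), np.float64(0.01), np.float64(0.01), np.float64
[... 1905 characters left out ...]
64(0.12)]
0.74 [np.float64(0.22), np.float64(0.01), np.float64(0.14), np.float64(0.17), np.float64(0.17), np.float64(0.14), np.float64(0.01), np.float64(0.02), np.float64(0.06), np.float64(0.06), np.float64(0.08), np.float64(0.1), np.float64(0.1), np.float64(0.02), np.float64(0.01), np.float64(0.12), np.float64(0.12)]
0.8 [np.float64(0.22), np.float64(0.01), np.float64(0.07), np.float64(0.07), np.float64(0.01), np.float64(0.01), np.float64(0.01), np.float64(0.02), np.float64(0.06), np.float64(0.06), np.float64(0.01), np.float64(0.11), np.float64(0.11), np.float64(0.1), np.float64(0.01), np.float64(0.01), np.float64(0.01)]
tool y dir deg -72.07799910711488
tool shift cm [ 44.43 -25.58  14.65]
```

Only one thing matches each target. The scraper grip is at top (313,237) on the white stand, with no other wooden tool standing upright. The caddy is at (163,250), its slotted block at (147,228) and its open pocket at (178,268). The crops c1/c2 confirm this: the narrow slot is on the upper-left block. The measured sizes match too (33.9x13.9 grip, 66x14 bar, tops at z 0.126, 0.128 and 0.062). The canister and box look-alikes don't matter here beyond keeping clear of them.

step_arm:
  rows:
    - [[2,-1.1,0,0],[2.8,-1.6,0,0],[2.8,-1.6,0,0],[2.8,-1.6,0,0],[2.8,-1.6,0,0],[2.8,-1.6,0,0],[2.8,-1.6,0,0],[2.8,-1.6,0,0],[2.8,-1.6,0,0],[2.8,-1.6,0,0],[2.8,-1.6,0,0],[2.8,-1.6,0,0]]
  jaw: 0

```text
clock: 1.35
ee_pos: [0.4321, -0.2671, 0.2501]
ee_rot: [-0.0, 0.988, 0.156, -0.0]
wrist_force: [0.6, -0.5, 0.6]
gripper_width: 1.001
```

step_arm:
  rows:
    - [[2.8,-1.6,0,0],[2.8,-1.6,0,0],[2.8,-1.6,0,0],[2.0,-1.2,0,0],[1.3,-0.9,0,0],[0,0,0,-0.06],[0,0,0,-0.055],[0,0,0,0],[0,0,0,0],[0,0,0,0]]

```text
clock: 2.35
ee_pos: [0.5214, -0.1668, 0.2503]
ee_rot: [0.0, 0.977, 0.212, -0.0]
wrist_force: [-0.1, -0.4, 0.3]
gripper_width: 0.999
```

```bash
cat > goal.py <<'E'
from plant import *
from h import *
def rel(g,xdir_deg,s=None):
    s=s or sense();T=pose(s)
    v=T[:3,:3].T@(np.array(g)-T[:3,3])*100
    tx=np.degrees(np.arctan2(T[1,0],T[0,0])); e=(xdir_deg-tx+90)%180-90
    print('clk',round(s['clock'],2),'tcp',T[:3,3].round(4),'tilt z',T[:3,2].round(3),'shift cm',v.round(2),'tool yaw rad',round(-np.radians(e),3),'F',s['wrist_force'].round(1),'w',round(s['gripper_width'],3),'j',s['joint_positions'].round(2))
E
python3 - <<'E'
from goal import *
rel([.5208,-.1665,.1035],24.5)
s=sense();T=pose(s);p,d=camera('wrist');cv2.imwrite('pics/b_wrist.png',p);np.savez('pics/b_wrist.npz',p=p,d=d,T=T)
P=pts(camera_params('wrist'),d,T).reshape(-1,3)
m=(np.hypot(P[:,0]-.52,P[:,1]+.166)<.04)&(P[:,2]>.118)&(P[:,2]<.132);print(m.sum(),cv2.minAreaRect((P[m,:2]*1000).astype(np.float32)),np.median(P[m,2]))
E
```

```text
clk 2.35 tcp [ 0.5214 -0.1668  0.2503] tilt z [-0. -0. -1.] shift cm [-0.04 -0.05 14.68] tool yaw rad -0.001 F [-0.1 -0.4  0.3] w 0.999 j [-0.33  0.28  1.63 -0.    1.24  0.81]
499 ((519.0305786132812, -167.01321411132812), (34.339603424072266, 13.808881759643555), 24.093971252441406) 0.1241287510515123
```

View pics/b_wrist.png

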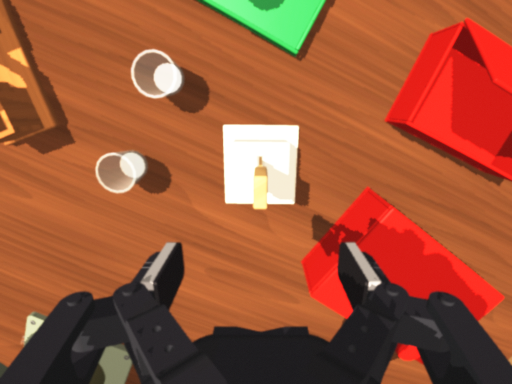

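step_arm:
  rows:
    - [[-0.1,-0.05,1.5,0],[0,0,2,0],[0,0,2,0],[0,0,2,0],[0,0,2,0],[0,0,2,0],[0,0,1.5,0],[0,0,1,0],[0,0,0.6,0],[0,0,0,0],[0,0,0,0]]

```text
clock: 3.5
ee_pos: [0.5209, -0.1667, 0.1049]
ee_rot: [0.0, 0.977, 0.212, 0.001]
wrist_force: [0.7, -0.0, 0.2]
gripper_width: 0.998
```

```bash
python3 - <<'E'
from goal import *
rel([.520,-.1668,.1035],24.3)
p,d=camera('wrist');cv2.imwrite('pics/c_wrist.png',p)
E
```

```text
clk 3.5 tcp [ 0.5209 -0.1667  0.1049] tilt z [ 0.001 -0.    -1.   ] shift cm [-0.08 -0.03  0.14] tool yaw rad 0.004 F [ 0.7 -0.   0.2] w 0.998 j [-0.33  0.41  1.83 -0.    0.9   0.81]
```

View pics/c_wrist.png

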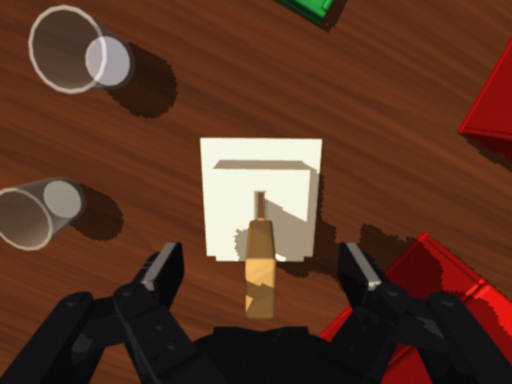

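step_arm:
  rows:
    - [[0,0,0,0],[0,0,0,0],[0,0,0,0],[0,0,0,0],[0,0,0,0],[0,0,0,0],[0,0,0,0],[0,0,0,0],[0,0,0,0],[0,0,0,0]]
  jaw: 1
  squeeze: 40

```text
clock: 4.55
ee_pos: [0.5206, -0.1666, 0.1044]
ee_rot: [0.0, 0.977, 0.212, 0.0]
wrist_force: [0.3, 0.6, 2.2]
gripper_width: 0.159
```

```bash
python3 - <<'E'
from goal import *
rel([.520,-.1668,.1035],24.3); s=sense();print(s['torque'])
E
```

```text
clk 4.55 tcp [ 0.5206 -0.1666  0.1044] tilt z [ 0. -0. -1.] shift cm [-0.06 -0.    0.09] tool yaw rad 0.004 F [0.3 0.6 2.2] w 0.159 j [-0.33  0.41  1.83 -0.    0.9   0.81]
[ 0.06573019  0.05227009 -0.03127775]
```

step_arm:
  rows:
    - [[0,0,-0.6,0],[0,0,-1,0],[0,0,-1.5,0],[0,0,-1.5,0],[0,0,-2,0],[0,0,-2,0],[0,0,-2,0],[0,0,-2,0],[0,0,-2,0],[0,0,-1.4,0],[0,0,0,0],[0,0,0,0]]

```text
clock: 5.75
ee_pos: [0.5202, -0.1665, 0.2644]
ee_rot: [0.0, 0.977, 0.212, 0.0]
wrist_force: [-0.0, 0.0, -0.9]
gripper_width: 0.156
```

```bash
python3 - <<'E'
from goal import *
rel([.5495,.2465,.264],41)
s=sense();T=pose(s);p,d=camera('wrist');cv2.imwrite('pics/d_wrist.png',p)
p,d=camera('scene');cv2.imwrite('pics/d_scene.png',cv2.resize(p[90:290,100:380],None,fx=2.5,fy=2.5))
P=pts(camera_params('scene'),d).reshape(-1,3)
m=(np.hypot(P[:,0]-T[0,3],P[:,1]-T[1,3])<.03)&(P[:,2]<T[2,3]-.005)&(P[:,2]>.1);q=P[m];print(m.sum(),q[:,2].min(),q[:,2].max())
E
```

```text
clk 5.75 tcp [ 0.5202 -0.1665  0.2644] tilt z [ 0. -0. -1.] shift cm [ 1.980e+01 -3.636e+01  3.000e-02] tool yaw rad -0.288 F [-0.   0.  -0.9] w 0.156 j [-0.33  0.27  1.61 -0.    1.27  0.81]
347 0.16762040802317923 0.25933358171463305
```

View pics/d_scene.png

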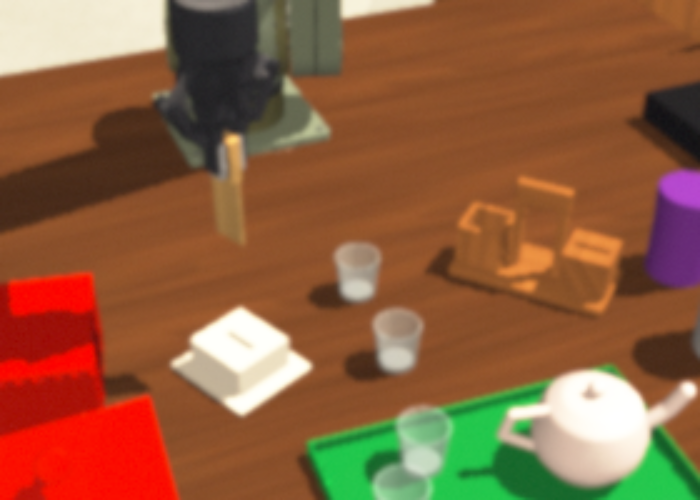

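View pics/d_wrist.png

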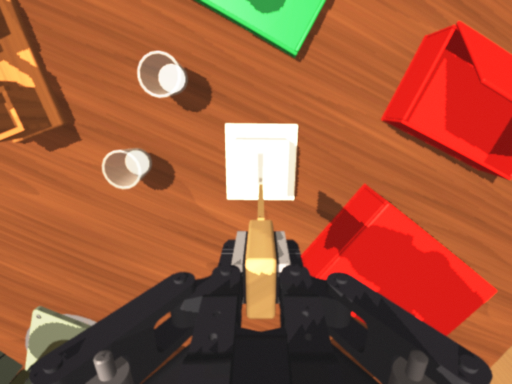

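The scraper hangs upright in the gripper (d_scene 230,190) and the stand slot is empty. Next I carry it over to the caddy.

step_arm:
  rows:
    - [[0.9,-1.6,0,0],[1.4,-2.6,0,0],[1.4,-2.6,0,0],[1.4,-2.6,0,0],[1.4,-2.6,0,0],[1.4,-2.6,0,0],[1.4,-2.6,0,0],[1.4,-2.6,0,0],[1.4,-2.6,0,0],[1.4,-2.6,0,0],[1.4,-2.6,0,0],[1.4,-2.6,0,0]]

```text
clock: 7.05
ee_pos: [0.543, 0.1769, 0.2631]
ee_rot: [0.0, 0.977, 0.212, -0.001]
wrist_force: [0.4, -1.6, -1.6]
gripper_width: 0.16
```

step_arm:
  rows:
    - [[1.4,-2.5,0,0],[1.4,-2.3,0,0],[0.7,-1.3,0,0],[0,0,0,-0.1],[0,0,0,-0.1],[0,0,0,-0.088],[0,0,0,0],[0,0,0,0],[0,0,0,0]]

```text
clock: 7.95
ee_pos: [0.5499, 0.2456, 0.264]
ee_rot: [0.0, 0.937, 0.35, -0.0]
wrist_force: [0.1, 0.4, 0.0]
gripper_width: 0.158
```

```bash
python3 - <<'E'
from goal import *
rel([.5495,.2465,.264],41)
s=sense();T=pose(s);p,d=camera('wrist');cv2.imwrite('pics/e_wrist.png',p);np.savez('pics/e_wrist.npz',p=p,d=d,T=T)
par=camera_params('wrist')
P=pts(par,d,T).reshape(-1,3)
for nm,c,z0,z1,r in[('blk',(.55,.247),.054,.068,.06),('bar',(.501,.2045),.118,.134,.05)]:
    m=(np.hypot(P[:,0]-c[0],P[:,1]-c[1])<r)&(P[:,2]>z0)&(P[:,2]<z1);print(nm,m.sum(),cv2.minAreaRect((P[m,:2]*1000).astype(np.float32)) if m.sum()>5 else 0,np.median(P[m,2]))
p,d=camera('scene');np.savez('pics/e_scene.npz',p=p,d=d);cv2.imwrite('pics/e_scene.png',cv2.resize(p[90:260,240:400],None,fx=3.5,fy=3.5,interpolation=cv2.INTER_CUBIC))
E
```

```text
clk 7.95 tcp [0.5499 0.2456 0.264 ] tilt z [-0. -0. -1.] shift cm [ 0.03 -0.1   0.  ] tool yaw rad -0.001 F [0.1 0.4 0. ] w 0.158 j [ 0.4   0.36  1.48 -0.    1.31  1.26]
blk 1838 ((545.3113403320312, 246.1921844482422), (61.75459289550781, 56.10056686401367), 40.97848892211914) 0.06121865341599117
bar 47 ((522.3013305664062, 226.28280639648438), (4.715010166168213, 13.890718460083008), 44.19061279296875) 0.12514609472318905
```

View pics/e_wrist.png

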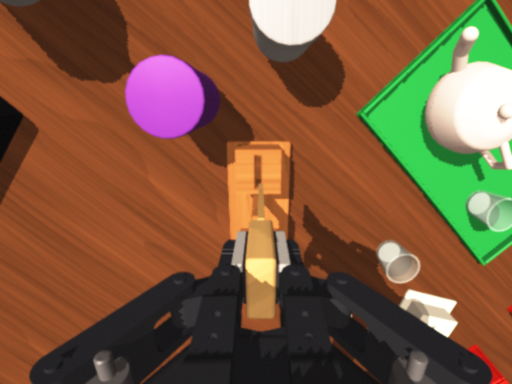

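View pics/e_scene.png

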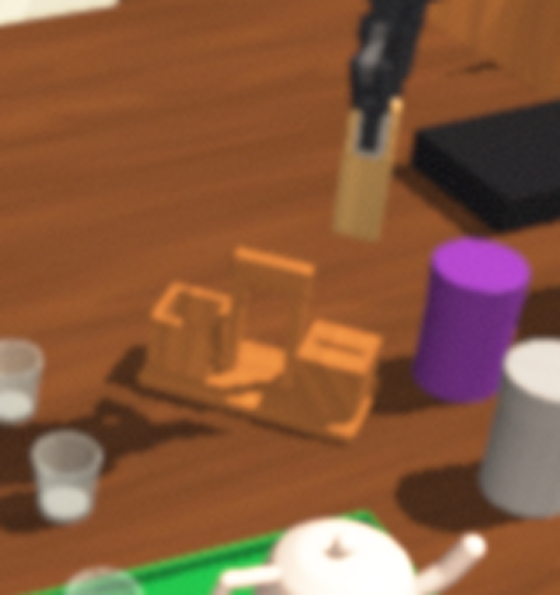

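```bash
python3 - <<'E'
from goal import *
a=np.load('pics/e_wrist.npz');p=a['p'];T=a['T'];par=camera_params('wrist')
cv2.imwrite('pics/e_crop.png',cv2.resize(p[130:250,210:310],None,fx=5,fy=5,interpolation=cv2.INTER_CUBIC))
g=p[:,:,1].astype(int)
for v in (150,156,162,168,174,180,186,195,205): print(v,g[v,224:298].tolist())
E
```

```text
150 [42, 41, 51, 69, 78, 81, 82, 80, 80, 81, 98, 130, 142, 146, 147, 147, 149, 148, 149, 148, 147, 147, 147, 148, 148, 147, 146, 147, 149, 147, 147, 147, 147, 145, 144, 145, 146, 145, 145, 145, 145, 147, 146, 145, 146, 146, 145, 146, 146, 146, 147, 146, 146, 145, 145, 144, 136, 115, 98, 102, 126, 148, 155, 154, 150, 127, 84, 55, 58, 67, 70, 72, 75, 77]
156 [41, 43, 49, 69, 78, 79, 79, 80, 80, 82, 101, 140, 160, 163, 163, 165, 164, 165, 165, 165, 163, 164, 165, 165, 165, 164, 164, 164, 159, 141, 108, 86, 84, 88, 96, 103, 110, 128, 148, 159, 165, 164, 164, 164, 164, 162, 162, 163, 163, 161, 163, 163, 163, 163, 162, 161, 150, 125, 96, 85, 80, 80, 84, 96, 113, 108, 71, 46, 56, 73, 78, 78, 76, 76]
162 [42, 44, 49, 63, 75, 79, 84, 90, 89, 105, 127, 140, 159, 163, 162, 162, 163, 163, 163, 164, 164, 164, 163, 162, 162, 162, 163, 161, 156, 139, 106, 81, 83, 86, 87, 87, 98, 120, 146, 159, 161, 162, 162, 163, 162, 163, 162, 162, 162, 162, 162, 163, 162, 161, 159, 153, 142, 114, 94, 88, 84, 79, 80, 79, 78, 67, 49, 40, 41, 49, 64, 72, 77, 78]
168 [75, 72, 83, 110, 143, 157, 158, 158, 157, 156, 15
[... 1327 characters left out ...]
 47, 62, 73, 78, 77]
195 [76, 76, 72, 76, 98, 134, 150, 154, 154, 153, 154, 157, 161, 162, 163, 160, 164, 166, 168, 168, 169, 165, 156, 150, 151, 147, 124, 97, 88, 93, 98, 98, 98, 104, 122, 132, 135, 133, 130, 117, 97, 91, 89, 87, 84, 84, 85, 88, 88, 91, 92, 91, 91, 91, 92, 90, 92, 89, 88, 87, 87, 88, 89, 87, 73, 50, 40, 41, 42, 52, 71, 75, 77, 78]
205 [79, 79, 78, 80, 100, 136, 147, 153, 154, 156, 155, 157, 160, 160, 160, 160, 160, 164, 164, 166, 167, 167, 164, 158, 152, 153, 155, 149, 126, 109, 104, 105, 106, 114, 133, 137, 138, 139, 137, 134, 122, 103, 88, 82, 81, 81, 81, 85, 86, 86, 88, 86, 88, 90, 105, 133, 159, 169, 169, 169, 170, 172, 172, 155, 113, 63, 52, 65, 72, 74, 76, 76, 77, 76]
```

View pics/e_crop.png

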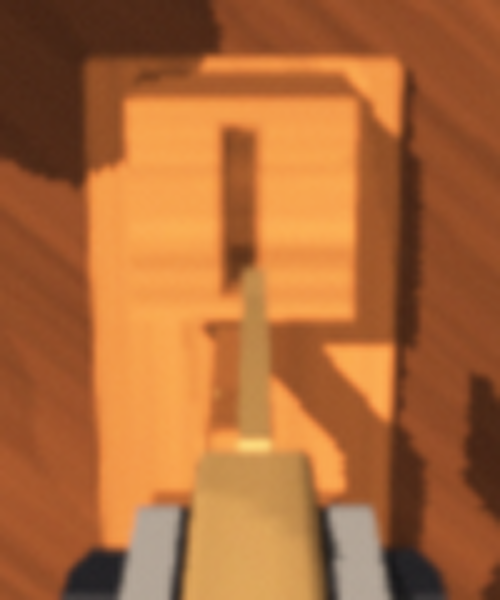

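Wrist view: the slot centreline is at column 257.3 (rows 155-187) and the blade tip at column 260.5, row 186. The wrist camera says to shift about -3.5 mm in tool y, while the top and scene views say about -1 mm. I'll take the middle, go down to just above the mouth and measure again there.

step_arm:
  rows:
    - [[0,-0.23,0.8,0],[0,0,1.5,0],[0,0,1.5,0],[0,0,1.5,0],[0,0,1.5,0],[0,0,1.2,0],[0,0,0.8,0],[0,0,0,0],[0,0,0,0],[0,0,0,0]]

```text
clock: 9.05
ee_pos: [0.549, 0.2478, 0.1771]
ee_rot: [0.0, 0.937, 0.35, 0.001]
wrist_force: [0.2, -0.4, -0.1]
gripper_width: 0.161
```

```bash
python3 - <<'E'
from goal import *
rel([.5495,.2465,.264],41)
s=sense();T=pose(s);p,d=camera('wrist');np.savez('pics/f_wrist.npz',p=p,d=d,T=T)
cv2.imwrite('pics/f_crop.png',cv2.resize(p[130:330,170:350],None,fx=3,fy=3,interpolation=cv2.INTER_CUBIC))
p,d=camera('scene');np.savez('pics/f_scene.npz',p=p,d=d);cv2.imwrite('pics/f_scene.png',cv2.resize(p[120:230,260:380],None,fx=5,fy=5,interpolation=cv2.INTER_CUBIC))
E
```

```text
clk 9.05 tcp [0.549  0.2478 0.1771] tilt z [ 0.002  0.001 -1.   ] shift cm [-0.03  0.14 -8.69] tool yaw rad 0.0 F [ 0.2 -0.4 -0.1] w 0.161 j [ 0.4   0.41  1.61 -0.    1.11  1.26]
```

View pics/f_crop.png

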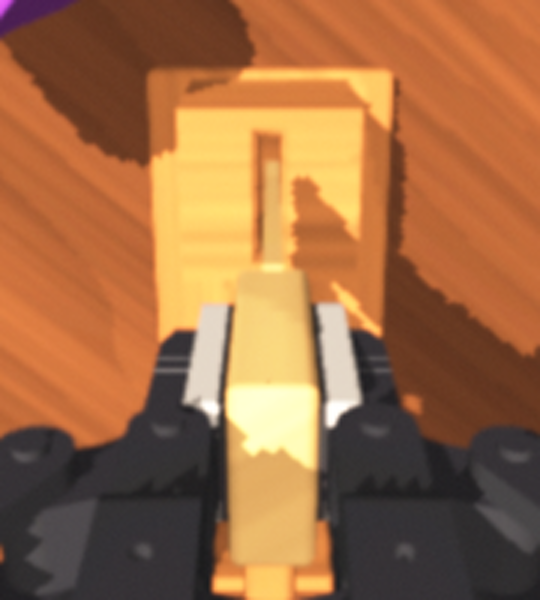

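View pics/f_scene.png

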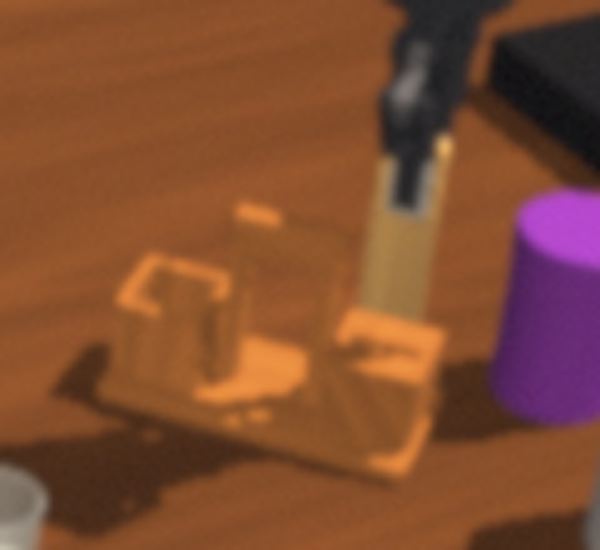

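```bash
python3 - <<'E'
from goal import *
a=np.load('pics/f_wrist.npz');p=a['p'];T=a['T'];par=camera_params('wrist')
g=p[:,:,1].astype(int)
for v in (178,186,192,198,204): print(v,g[v,246:272].tolist())
print('col slot',g[165:222,256].tolist()); print('col blade',g[165:222,261].tolist())
Ti=np.linalg.inv(T)
f=lambda uv,z:(Ti@np.r_[onz(par,uv,z,T)[0],1])[:3].round(4)
print('slot far',f((258.7,173.7),.062),'blade far tip',f((260.7,183),T[2,3]-.0944),'slot near',f((259.4,217.5),.062))
E
```

```text
178 [211, 211, 209, 209, 209, 209, 203, 184, 149, 126, 101, 107, 112, 114, 114, 112, 115, 138, 182, 197, 205, 210, 210, 209, 210, 211]
186 [208, 207, 208, 208, 208, 208, 204, 184, 152, 129, 105, 128, 158, 182, 188, 185, 175, 163, 188, 198, 204, 209, 208, 209, 209, 208]
192 [213, 212, 213, 212, 212, 212, 207, 185, 149, 117, 96, 115, 151, 174, 179, 178, 173, 170, 190, 199, 197, 170, 130, 118, 116, 115]
198 [220, 220, 220, 220, 219, 219, 218, 204, 165, 134, 104, 124, 162, 178, 182, 181, 181, 185, 201, 208, 209, 186, 142, 123, 121, 122]
204 [212, 212, 211, 211, 212, 210, 209, 194, 153, 117, 88, 117, 169, 184, 184, 184, 184, 185, 189, 193, 189, 159, 125, 114, 111, 110]
col slot [137, 174, 201, 207, 208, 207, 205, 193, 165, 131, 108, 101, 100, 101, 102, 105, 105, 104, 105, 106, 106, 105, 105, 104, 102, 102, 100, 96, 99, 102, 102, 103, 104, 104, 103, 101, 96, 91, 86, 88, 90, 89, 90, 94, 99, 106, 111, 113, 116, 127, 138, 151, 174, 200, 209, 200, 194]
col blade [137, 173, 198, 207, 208, 207, 206, 198, 182, 153, 125, 111, 109, 112, 117, 120, 123, 129, 151, 176, 185, 185, 187, 183, 178, 178, 179, 178, 180, 180, 179, 180, 180, 181, 181, 183, 185, 184, 184, 184, 185, 185, 185, 187, 187, 187, 187, 188, 188, 187, 187, 189, 208, 238, 242, 226, 199]
slot far [ 0.0193 -0.002   0.1151] blade far tip [ 0.0165 -0.0002  0.0944] slot near [-0.0238 -0.0014  0.115 ]
```

step_arm:
  rows:
    - [[-0.06,-0.12,0,0],[0,0,0,0],[0,0,0.5,0],[0,0,0.5,0],[0,0,0.5,0],[0,0,0.3,0],[0,0,0,0],[0,0,0,0]]

```text
clock: 9.95
ee_pos: [0.5473, 0.2481, 0.1582]
ee_rot: [0.0, 0.937, 0.35, -0.0]
wrist_force: [0.1, -0.0, -0.4]
gripper_width: 0.156
```

```bash
python3 - <<'E'
from goal import *
rel([.5495,.2465,.1145],41)
s=sense();T=pose(s);p,d=camera('wrist');np.savez('pics/g_wrist.npz',p=p,d=d,T=T)
cv2.imwrite('pics/g_crop.png',cv2.resize(p[130:280,190:330],None,fx=4,fy=4,interpolation=cv2.INTER_CUBIC))
E
```

```text
clk 9.95 tcp [0.5473 0.2481 0.1582] tilt z [-0. -0. -1.] shift cm [0.06 0.27 4.37] tool yaw rad 0.0 F [ 0.1 -0.  -0.4] w 0.156 j [ 0.41  0.43  1.64 -0.    1.07  1.26]
```

View pics/g_crop.png

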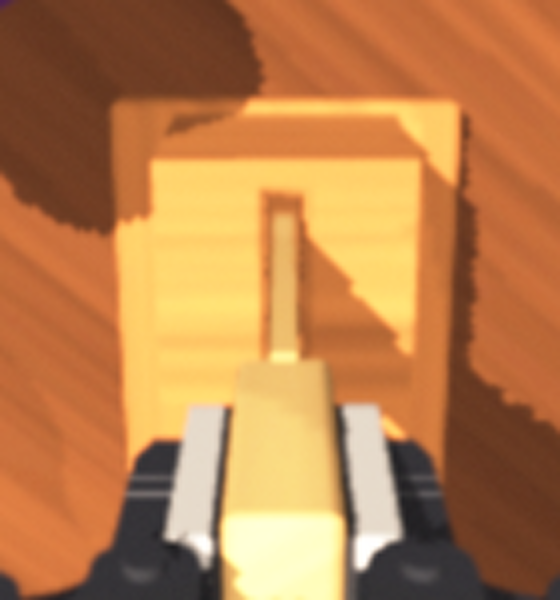

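The blade is centred in the mouth: slot columns 262-302 and blade 271-297 in the crop. I lower it in.

step_arm:
  rows:
    - [[0,-0.03,0.3,0],[0,0,0.3,0],[0,0,0.3,0],[0,0,0.3,0],[0,0,0.3,0],[0,0,0,0],[0,0,0,0]]

```text
clock: 10.7
ee_pos: [0.5471, 0.2483, 0.1432]
ee_rot: [0.0, 0.937, 0.35, -0.0]
wrist_force: [0.2, 0.3, 0.3]
gripper_width: 0.162
```

```bash
python3 - <<'E'
from goal import *
rel([.5495,.2465,.1145],41);print(sense()['torque'])
E
```

```text
clk 10.7 tcp [0.5471 0.2483 0.1432] tilt z [-0. -0. -1.] shift cm [0.06 0.3  2.87] tool yaw rad 0.0 F [0.2 0.3 0.3] w 0.162 j [ 0.41  0.44  1.66 -0.    1.04  1.26]
[-0.0192979   0.0069781  -0.02907618]
```

step_arm:
  rows:
    - [[0,0,0.4,0],[0,0,0.5,0],[0,0,0.5,0],[0,0,0.5,0],[0,0,0.4,0],[0,0,0.3,0],[0,0,0,0],[0,0,0,0]]

```text
clock: 11.5
ee_pos: [0.5472, 0.2484, 0.1173]
ee_rot: [0.0, 0.937, 0.35, 0.0]
wrist_force: [0.0, -0.5, 0.1]
gripper_width: 0.157
```

```bash
python3 - <<'E'
from goal import *
rel([.5495,.2465,.1145],41);print(sense()['torque'])
E
```

```text
clk 11.5 tcp [0.5472 0.2484 0.1173] tilt z [ 0. -0. -1.] shift cm [0.05 0.3  0.28] tool yaw rad 0.0 F [ 0.  -0.5  0.1] w 0.157 j [ 0.41  0.47  1.69 -0.    0.98  1.26]
[ 0.04573338 -0.01855322  0.05171986]
```

Now creep until it touches the floor.

step_arm:
  rows:
    - [[0,0,0.1,0],[0,0,0.1,0],[0,0,0.05,0],[0,0,0,0],[0,0,0,0]]

```text
clock: 12.0
ee_pos: [0.5471, 0.2483, 0.1148]
ee_rot: [0.0, 0.937, 0.35, 0.0]
wrist_force: [-0.1, -1.0, -0.5]
gripper_width: 0.158
```

step_arm:
  rows:
    - [[0,0,0.05,0],[0,0,0,0],[0,0,0,0]]

```text
clock: 12.3
ee_pos: [0.5472, 0.2484, 0.1145]
ee_rot: [0.0, 0.937, 0.35, 0.0]
wrist_force: [0.5, -0.0, 1.4]
gripper_width: 0.161
```

step_arm:
  rows:
    - [[0,0,0.05,0],[0,0,0,0],[0,0,0,0]]

```text
clock: 12.6
ee_pos: [0.5472, 0.2484, 0.1144]
ee_rot: [0.0, 0.937, 0.35, 0.0]
wrist_force: [-1.1, -0.2, 4.5]
gripper_width: 0.156
```

step_arm:
  rows:
    - [[0,0,0.05,0],[0,0,0,0],[0,0,0,0]]

```text
clock: 12.9
ee_pos: [0.5473, 0.2484, 0.1144]
ee_rot: [-0.0, 0.937, 0.35, 0.001]
wrist_force: [-1.1, -0.7, 8.6]
gripper_width: 0.157
```

Contact came at exactly the predicted height: TCP 0.1144, so the blade edge is at 0.020, with 8.6 N. I relax slightly and release.

step_arm:
  rows:
    - [[0,0,-0.1,0],[0,0,0,0]]

```text
clock: 13.1
ee_pos: [0.5472, 0.2484, 0.1144]
ee_rot: [0.0, 0.937, 0.35, 0.0]
wrist_force: [-0.2, -0.3, 4.0]
gripper_width: 0.163
```

step_arm:
  rows:
    - [[0,0,0,0],[0,0,0,0],[0,0,0,0],[0,0,0,0],[0,0,0,0],[0,0,0,0],[0,0,0,0],[0,0,0,0]]
  jaw: 0

```text
clock: 13.9
ee_pos: [0.5471, 0.2484, 0.1143]
ee_rot: [0.0, 0.937, 0.35, 0.0]
wrist_force: [-0.5, -0.6, -0.4]
gripper_width: 1.001
```

step_arm:
  rows:
    - [[0,0,-0.5,0],[0,0,-1.5,0],[0,0,-2,0],[0,0,-2,0],[0,0,-2,0],[0,0,-2,0],[0,0,-2,0],[0,0,0,0],[0,0,0,0]]

```text
clock: 14.8
ee_pos: [0.5469, 0.2483, 0.2343]
ee_rot: [0.0, 0.937, 0.35, 0.0]
wrist_force: [-0.1, 0.3, -0.8]
gripper_width: 0.997
```

```bash
python3 - <<'E'
from goal import *
rel([.5010,.2055,.1145],41)
s=sense();T=pose(s);p,d=camera('wrist');np.savez('pics/i_wrist.npz',p=p,d=d,T=T);cv2.imwrite('pics/i_wrist.png',p)
def an(P,w):
  for nm,c,z0,z1,r in[('tops',(.5,.205),.054,.067,.12),('bar',(.501,.2045),.12,.1315,.12),('scr',(.548,.2475),.132,.142,.04)]:
    m=(np.hypot(P[:,0]-c[0],P[:,1]-c[1])<r)&(P[:,2]>z0)&(P[:,2]<z1);print(w,nm,m.sum(),cv2.minAreaRect((P[m,:2]*1000).astype(np.float32)) if m.sum()>5 else 0,np.median(P[m,2]))
an(pts(camera_params('wrist'),d,T).reshape(-1,3),'wrist')
for n in('scene','top'):
  p,d=camera(n);cv2.imwrite(f'pics/i_{n}.png',cv2.resize(p[100:250,230:400] if n=='scene' else p[180:300,90:260],None,fx=4,fy=4,interpolation=cv2.INTER_CUBIC))
  an(pts(camera_params(n),d).reshape(-1,3),n)
E
```

```text
clk 14.8 tcp [0.5469 0.2483 0.2343] tilt z [ 0.  0. -1.] shift cm [-6.28  0.21 11.98] tool yaw rad 0.0 F [-0.1  0.3 -0.8] w 0.997 j [ 0.41  0.37  1.53 -0.    1.24  1.26]
wrist tops 2629 ((499.3592224121094, 205.9470672607422), (184.02902221679688, 56.24742889404297), 41.087257385253906) 0.061227555234413866
wrist bar 901 ((516.4635009765625, 221.3424530029297), (113.34745025634766, 13.57562255859375), 41.65053176879883) 0.12704264988128294
wrist scr 566 ((546.1201171875, 247.98614501953125), (32.728050231933594, 13.477073669433594), 41.116519927978516) 0.13406823583990585
scene tops 401 ((500.91351318359375, 204.53549194335938), (185.0500030517578, 62.07647705078125), 40.822208404541016) 0.06009908564645561
scene bar 142 ((520.2872924804688, 218.89971923828125), (111.44468688964844, 17.815311431884766), 40.941463470458984) 0.12564629721882287
scene scr 33 ((548.135498046875, 246.61717224121094), (32.422203063964844, 15.21424388885498), 48.74188995361328) 0.13398179922025932
top tops 622 ((501.0820007324219, 205.05972290039062), (184.95980834960938, 57.45184326171875), 41.0821418762207) 0.06293179670995158
top bar 200 ((517.100341796875, 218.9361572265625), (109.32622528076172, 14.470948219299316), 41.720848083496094) 0.12840176256851554
top scr 92 ((547.900390625, 246.53919982910156), (33.30896759033203, 14.476682662963867), 43.08521270751953) 0.13594637885107236
```

View pics/i_wrist.png

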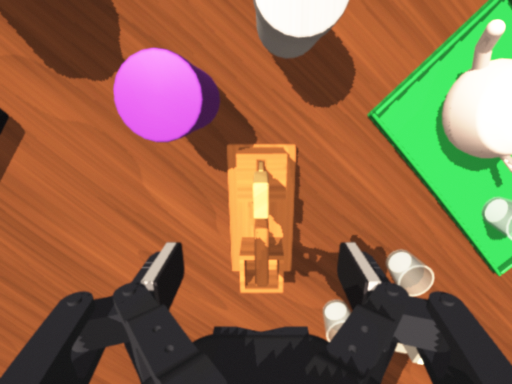

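View pics/i_scene.png

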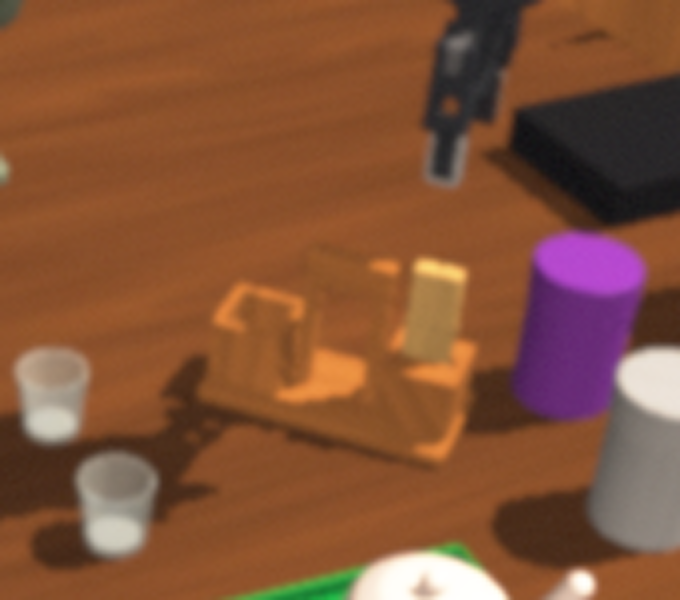

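The scraper is home (top at z 0.135) and the caddy has not moved. The handle bar is in line with the jaws. I move back 5.8 cm along the bar, 6 mm toward the slot end so the grasp sits over the combined centre of mass.

step_arm:
  rows:
    - [[-1,0.05,0,0],[-1.5,0,0,0],[-1.5,0,0,0],[-1.2,0,0,0],[-0.6,0,0,0],[0,0,0,0],[0,0,0,0]]

```text
clock: 15.65
ee_pos: [0.5039, 0.21, 0.2344]
ee_rot: [-0.0, 0.937, 0.35, 0.0]
wrist_force: [0.2, -1.3, 1.3]
gripper_width: 0.999
```

step_arm:
  rows:
    - [[0,0,1,0],[0,0,1.8,0],[0,0,1.8,0],[0,0,1.8,0],[0,0,1.5,0],[0,0,1,0],[0,0,0.6,0],[0,0,0,0],[0,0,0,0]]

```text
clock: 16.55
ee_pos: [0.504, 0.2101, 0.1396]
ee_rot: [0.0, 0.937, 0.35, 0.0]
wrist_force: [0.2, 1.1, 0.1]
gripper_width: 1.001
```

```bash
python3 - <<'E'
from goal import *
rel([.5037,.2100,.114],41)
s=sense();T=pose(s);p,d=camera('wrist');cv2.imwrite('pics/j_wrist.png',p)
E
```

```text
clk 16.55 tcp [0.504  0.2101 0.1396] tilt z [ 0.001  0.    -1.   ] shift cm [-0.03 -0.01  2.56] tool yaw rad 0.0 F [0.2 1.1 0.1] w 1.001 j [ 0.37  0.37  1.79 -0.    0.98  1.23]
```

View pics/j_wrist.png

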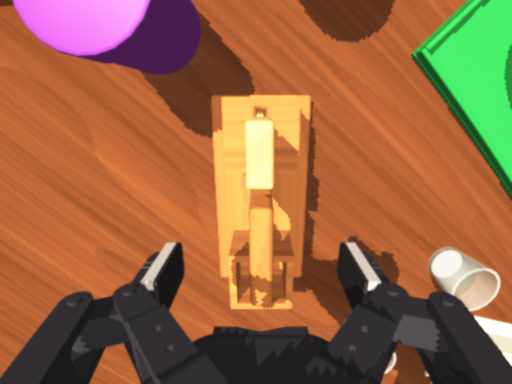

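The bar is centred between the pads at column 261. I go down and close.

step_arm:
  rows:
    - [[0,0,0.8,0],[0,0,0.8,0],[0,0,0.6,0],[0,0,0.3,0],[0,0,0,0],[0,0,0,0]]

```text
clock: 17.2
ee_pos: [0.5037, 0.2099, 0.1143]
ee_rot: [0.0, 0.937, 0.35, 0.0]
wrist_force: [1.1, -1.0, -0.2]
gripper_width: 0.995
```

step_arm:
  rows:
    - [[0,0,0,0],[0,0,0,0],[0,0,0,0],[0,0,0,0],[0,0,0,0],[0,0,0,0],[0,0,0,0],[0,0,0,0],[0,0,0,0],[0,0,0,0],[0,0,0,0]]
  jaw: 1
  squeeze: 70

```text
clock: 18.3
ee_pos: [0.5039, 0.2097, 0.1144]
ee_rot: [0.0, 0.937, 0.35, 0.0]
wrist_force: [0.6, -3.1, 2.4]
gripper_width: 0.152
```

step_arm:
  rows:
    - [[0,0,-0.2,0],[0,0,-0.3,0],[0,0,-0.5,0],[0,0,-0.5,0],[0,0,-0.5,0],[0,0,0,0],[0,0,0,0]]

```text
clock: 19.0
ee_pos: [0.5037, 0.2099, 0.1345]
ee_rot: [0.0, 0.937, 0.35, 0.0]
wrist_force: [-1.3, -0.3, -4.1]
gripper_width: 0.152
```

```bash
python3 - <<'E'
from goal import *
rel([.5037,.2100,.214],41);print(sense()['torque'])
for n in('scene','wrist'):
  p,d=camera(n);cv2.imwrite(f'pics/k_{n}.png',cv2.resize(p[100:250,230:400],None,fx=4,fy=4,interpolation=cv2.INTER_CUBIC) if n=='scene' else p)
E
```

```text
clk 19.0 tcp [0.5037 0.2099 0.1345] tilt z [ 0.  0. -1.] shift cm [ 0.01 -0.   -7.95] tool yaw rad 0.0 F [-1.3 -0.3 -4.1] w 0.152 j [ 0.37  0.37  1.8  -0.    0.97  1.23]
[-0.00571569  0.0094568  -0.02417561]
```

View pics/k_scene.png

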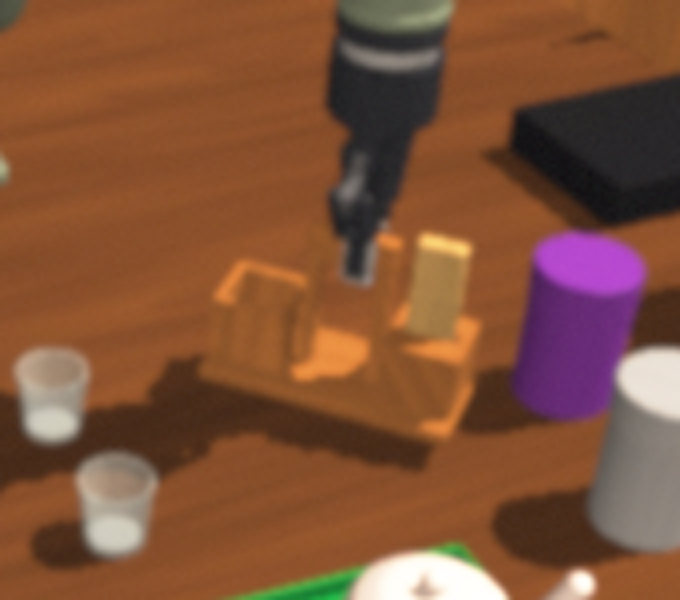

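View pics/k_wrist.png

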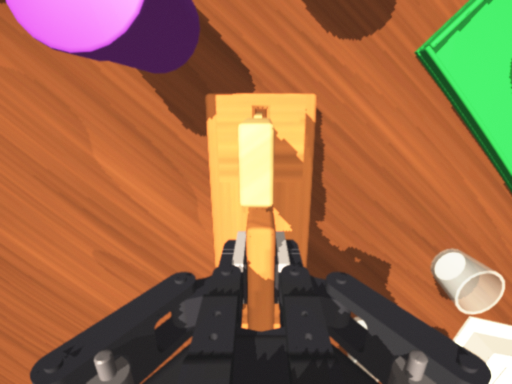

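The caddy lifts level and the load is about 4.5 N, as expected. I continue another 8 cm.

step_arm:
  rows:
    - [[0,0,-0.4,0],[0,0,-0.8,0],[0,0,-1,0],[0,0,-1,0],[0,0,-1,0],[0,0,-1,0],[0,0,-1,0],[0,0,-0.9,0],[0,0,-0.6,0],[0,0,-0.3,0],[0,0,0,0],[0,0,0,0]]

```text
clock: 20.3
ee_pos: [0.5034, 0.2098, 0.2139]
ee_rot: [0.0, 0.937, 0.35, -0.0]
wrist_force: [0.1, -0.1, -4.1]
gripper_width: 0.152
```

step_arm:
  rows:
    - [[0,0,0,0],[0,0,0,0],[0,0,0,0],[0,0,0,0],[0,0,0,0]]

```text
clock: 20.8
ee_pos: [0.5036, 0.2099, 0.2142]
ee_rot: [0.0, 0.937, 0.35, -0.0]
wrist_force: [-0.1, -0.0, -5.0]
gripper_width: 0.149
```

```bash
python3 - <<'E'
from goal import *
rel([.5037,.2100,.214],41);print(sense()['torque'],abs(sense()['joint_velocities']).max())
for n in('scene','wrist','top'):
  p,d=camera(n);cv2.imwrite(f'pics/m_{n}.png',p if n!='scene' else cv2.resize(p[60:260,140:410],None,fx=2.9,fy=2.9,interpolation=cv2.INTER_CUBIC))
  P=pts(camera_params(n),d,pose(sense())).reshape(-1,3)
  # block tops plane tilt + scraper top
  c=np.array([.4995,.2060]);e=np.array([.7547,.6561]);nn=np.array([-.6561,.7547])
  a=(P[:,:2]-c)@e;b=(P[:,:2]-c)@nn
  m=(abs(a)<.1)&(abs(b)<.034)&(P[:,2]>.15)&(P[:,2]<.172)&(abs(a)>.034)
  q=P[m]
  if m.sum()>30:
    A=np.c_[a[m],b[m],np.ones(m.sum())];k=np.linalg.lstsq(A,q[:,2],rcond=None)[0];print(n,m.sum(),'slopes deg',np.degrees(k[:2]).round(2),'z',k[2].round(4))
  m=(abs(a-.064)<.03)&(abs(b)<.012)&(P[:,2]>.22)&(P[:,2]<.25);print(n,'scr top',m.sum(),np.median(P[m,2]) if m.any() else 0, a[m].mean(),b[m].mean())
E
```

```text
clk 20.8 tcp [0.5036 0.2099 0.2142] tilt z [-0. -0. -1.] shift cm [ 0.01 -0.    0.02] tool yaw rad 0.0 F [-0.1 -0.  -5. ] w 0.149 j [ 0.37  0.3   1.69 -0.    1.15  1.23]
[-0.01651306  0.03174007  0.00480795] 0.0023060098444004453
scene 493 slopes deg [1.16 2.68] z 0.159
scene scr top 93 0.22926774202843192 0.06343257534625148 -0.0039002363736335313
wrist 5375 slopes deg [ 0.87 -0.09] z 0.1601
wrist scr top 2966 0.23396190087350344 0.06327251563001089 0.001033205199660425
top 482 slopes deg [0.29 0.34] z 0.1619
top scr top 0 0 nan nan<stdin>:13: RuntimeWarning: Mean of empty slice.
  ret = ret.dtype.type(ret / rcount)
```

View pics/m_scene.png

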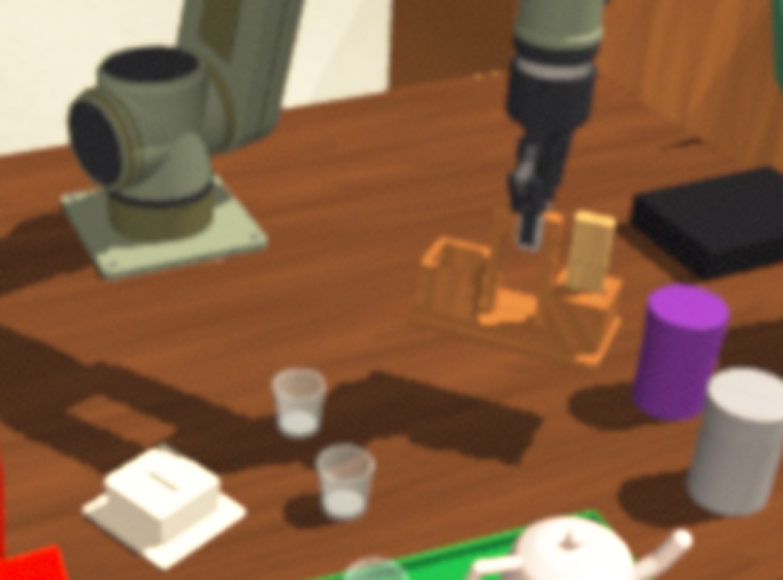

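View pics/m_wrist.png

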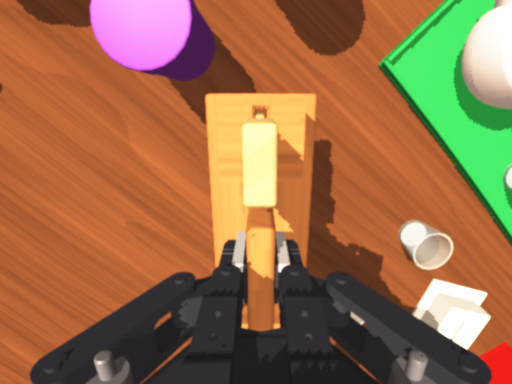

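The caddy is level to about 1° (scene slopes are noisy), held 10 cm up and still, with the scraper seated and the cups and canister undisturbed. I'll hand in the job.

```bash
python3 -c "
from plant import *
print(close_job())"
```

```text
the job is handed in; nothing more can be done
None
```

The job is done and handed in, at about 21 s of the 61 s allowed. The scraper is home in the caddy's slot, and the caddy is held by its handle bar about 10 cm above the cabinet top.

- **Scraper:** I took it by its grip from the stand and lowered it into the slot. It touched the slot floor at the predicted height with about 9 N, and I eased off before opening the jaws. Its top then measured about 0.135 m, which is the height expected when home.
- **Caddy:** I gripped the bar slightly toward the slot end, so the grasp sat over the combined weight. At the last check the TCP was at z = 0.214 m, 0.1 m above the grasp height. The load was about 4–5 N and the joints were still.
- **Level:** the top and wrist cameras gave a tilt under 1°. The scene camera fitted up to 2.7°, which I put down to side-wall points in its oblique view.
- **Scraper while held:** the wrist view showed it still in the slot with its top at 0.234 m. My window for the top camera found no scraper points, so that view did not confirm it.
- **Camera disagreement:** before the insertion, the top and wrist cameras differed by about 2 mm on the slot's position. I settled it with close wrist views.
- **Other things:** the nearby cups, canister and teapot looked undisturbed in the pictures. I did not measure them again, and the tray cups were only partly in the last views.

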